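# Get the loupe out from under the tools on the rest

### The arm

A 7-joint arm with a two-finger parallel gripper is mounted at the origin on a cart in front of the work surface, level with it; the furniture and walls round the work are solid. World frame = base frame: x ahead of the robot, y to its left, z up, the work surface at z = 0. Lengths are in m, angles in rad, forces in N, time in s.
With the tool pointing down it reaches from about 0.375 to 0.925 m from the base axis. Payload 3.1 kg.
Tool frame: the origin (TCP) lies at the very end of the fingers, on their centre line; the grasp point (between the pads) lies 19 mm behind it; z points along the fingers, y is the line along which they close (so a half turn about z gives the same grasp; the last joint's range is limited). The gripper opens to 85 mm and grips with 20 to 120 N. Pads are 22 mm wide; open, the fingers measure 114 mm over their backs; the gripper's body (76 mm by 85 mm) begins 54 mm behind the grasp point. The pads swing forward as they close: fully open they stand 13 mm farther back than shut.
Start: joints at [1.148, 0.383, 0.044, 1.598, -0.018, 1.161, -0.05], TCP at [0.207, -0.616, 0.198] pointing down, gripper open.
Joint ranges: [-2.61, 2.61], [-0.41, 2.15], [-1.48, 1.57], [0, 2.5], [-1.57, 4.71], [0.05, 1.97], [-2.85, 2.85]. Speed limits (rad/s): [2.79, 2.79, 3.14, 3.14, 3.14, 3.14, 3.14].

### API

Orientations are given as a unit quaternion [x, y, z, w].
In Python, from plant import bot gives the robot as it stands.
- The arm moves only by the tool send_rows, never from a script. Its argument "increments" is a list of rows, each an object with "translation": the shift along the world's x, y, z in m, a list of three; "twist": the turn about the world's z in rad; "claw": the finger opening in m, from 0 to 0.0854. A call has 1 to 20 rows; each row is the pose to reach, as a shift and turn from the pose commanded when the call began; what a row does not reach only later rows make up. A row lasts 1/10 s, in which the tool goes at most 50 mm and 8.59 degrees, less where a joint would pass 70% of its speed; a pose out of reach is approached as far as the arm can. A call with a gripper value outside its range is refused whole. The fingers move at their own pace and stop on an object; "force" is the grip in N (left out, the last holds). Time passes only in rows, so rows that repeat a pose let the fingers close. It gives the time, the measured TCP pose, the force, the opening and the grip force at its end, in the units of the state.
- bot.observe(): the state, without advancing time (a new reading comes with each control period).
- bot.get_image(name): name is "scene" or "top"; returns a dict with "frame" (480x640x3 uint8, red, green, blue), "fx", "fy", "cx", "cy" (pixels), "camera_from_world" (4x4, takes a point from world to camera coordinates). Camera axes: x right, y up, looking along -z (the intrinsics and any distortion apply to the point x, -y, -z); pixel columns grow to the right and rows downward; lengths in m; the calibration is good to about 2 mm. A picture is of the moment at which its call begins. There is no depth.
- bot.close_job(): hands the job in; it is judged then, once.
Trained networks look in a picture, given as the dict that the camera call returned (one of the last four; its "shot" number tells which), for a name from the list of things; names that differ only in an ending like _2 or _b are one class to them, and where a whole thing is asked for, a point or a joint stands for the part that bears it (a point fixed in the world has none). Each returns a list of dicts, best first, with "p" (0 to 1); they miss things now and then, are a little off and sometimes report something else, mostly with a low value. They report only what shows in the picture. A call takes as long as a camera call.
- bot.find_in(thing, picture): "extent" ([left, top, right, bottom] in pixels, round what is visible of it).
- bot.place_of(thing, picture): "centre" ([row, column] in pixels: a listed point, or the origin of a listed thing).
The state is a dict: "t": time; "qpos": joint angles; "joint_vel": joint speeds; "joint_efforts": joint torques, N m; "ee_pos": TCP position; "tcp_rot": TCP orientation; "contact_force": force on the tool from outside, world axes, zero at the start; "ft_torque": the same for the moment, N m; "grip_width": finger opening in m; "grip_force": force on a finger pad.
Only numpy, scipy, OpenCV 4.12 (cv2) and the standard library are available. Lean on these libraries where they do the work, as an engineer would, in place of code of your own. Each camera call takes 0.05 s, during which the arm holds its last target. There are 200 camera calls.

### The job

The black loupe lies in the well of the aluminium tool rest, behind the flux syringe and the tweezers that lie across it. First lay both of these on the blue side mat, then lift out the loupe and set it flat inside the green-rimmed round dock, and only then lay the syringe and the tweezers back across the rest, each in the groove and just where it lay before. Leave everything else on the bench undisturbed and end with everything let go and at rest.

Things in the scene. Friction and masses are not known exactly. Their poses are not given: they have to be found in the camera images.
- tool_rest: Fixed aluminium rest, 104 x 94 x 52 mm; origin at centre of underside. Floor plate 4 mm. Two walls 10 mm thick at y = +-36 mm, running along x, 44 mm high: tools lie across both, along y, undersides at 44 mm. Orange stops 8 mm high on the walls leave two grooves 30 mm wide at x = +-27 mm; which tool is in which varies. Well between walls 62 mm wide. Order of rest, mat, dock on the bench varies.
- side_mat: Fixed flat blue mat with a white border line, 110 (x) x 120 (y) x 3 mm; origin at the centre of its underside, top at 3 mm. Room for both tools side by side, lying along its y (their ends may stick out a little); each tool's origin must lie over the mat.
- dock: Fixed round grey dock with a raised green rim: 74 mm across, floor 3 mm high, rim 7 mm high and 66 mm across inside (the loupe's diagonal is 53 mm); origin at the centre of its underside.
- syringe: Loose white flux syringe with yellow filling, 19 x 111 x 19 mm, about 30 g, lying on its side along its own y; origin on its underside, at the middle of its whole length. The barrel, 18 mm wide and 19 mm high, runs from y = -56 mm to +36 mm, the thin nozzle on to +54 mm. Grip it across the barrel (its x), best at y = -10 mm, its balance point.
- tweezers: Loose black straight tweezers, 14 (x, as gripped) x 119 (y) x 10 mm, about 25 g, shut and rigid, lying along their own y; origin at the middle of the underside. Grip across x at the middle.
- loupe: Loose black folding loupe (a flat block with a round lens in its top), 34 (x) x 40 (y) x 16 mm, 50 g; origin at the centre of its underside. It lies on the floor of the tool rest between and below the two tools, its x nearly along the rest's x; with the tools gone it can be gripped across its x (34 mm) from above.
- jar: Bystander: loose small glass jar with black screw cap, 34 mm across, 54 mm high; origin at the centre of its underside. Leave it standing.
- amber_tape: Bystander: loose roll of amber tape lying flat, 54 mm across, 12 mm high; origin at the centre of its underside. Leave it.
- microscope: Fixed stereo microscope, base 260 x 220 x 18 mm, post and head up to 348 mm high over the base; origin at the centre of its underside. Go over it (higher than 0.40 m) or round its front; it stands left of all the working places, between them and the arm's start.
- bench_supply: Fixed black box, about 211 mm deep (world x), 275 mm wide (world y) and 158 mm high, behind the working places on the right; origin at the centre of its underside. Its front face is at about x = 0.48 to 0.51 m.

How it is judged:
By the outcome, as a careful person would: the job done as asked, in the order asked, and still so for the second after the job is handed in, with the robot touching nothing.
It also fails if it takes over 120 s, if anything falls off the work surface, if the arm or the gripper's body presses on something with over 40 N, if the wrist force passes 120 N, or if a joint passes its speed limit or range.

## Working session

There is one attempt and no reset: what is moved stays moved. The work goes in short steps, Python scripts to look and compute and a tool call to move; the robot and the scene stay as the last step left them, time stands still between calls to the robot, and variables do not carry over. Pictures are saved under pics/ and viewed, at most 14 in all, crops included, and the job is handed in when it is done.

Besides the shell and the picture viewer there is one more tool, called after ">>>" in YAML: its name, and indented under it one key for each argument. send_rows: Moves the arm, as the interface text tells. Its arguments: {"type":"object","properties":{"increments":{"type":"array"},"force":{"type":"number"}},"required":["increments"]}

```bash
mkdir -p pics; ls
cat > h.py <<'E'
import numpy as np,cv2
from plant import bot
NAMES="tool_rest side_mat dock syringe tweezers loupe jar amber_tape microscope bench_supply".split()
def pix2w(im,r,c,z):
    T=np.array(im["camera_from_world"]);R=T[:3,:3];o=-R.T@T[:3,3]
    d=R.T@np.array([(c-im["cx"])/im["fx"],-(r-im["cy"])/im["fy"],-1.])
    return o+d*(z-o[2])/d[2]
def w2pix(im,p):
    T=np.array(im["camera_from_world"]);q=T[:3,:3]@p+T[:3,3]
    return im["cy"]-im["fy"]*q[1]/-q[2], im["cx"]+im["fx"]*q[0]/-q[2]
def save(im,n,crop=None,s=1):
    f=cv2.cvtColor(im["frame"],cv2.COLOR_RGB2BGR)
    if crop: a,b,c,d=crop; f=f[a:b,c:d]
    cv2.imwrite("pics/"+n+".png",cv2.resize(f,None,fx=s,fy=s,interpolation=cv2.INTER_CUBIC))
E
python3 - <<'E'
from h import *
np.set_printoptions(precision=3,suppress=True)
s=bot.observe();print({k:s[k] for k in("t","ee_pos","tcp_rot","grip_width")})
Z=dict(tool_rest=0,side_mat=0,syringe=.044,tweezers=.044,loupe=.004)
for n in("top","scene"):
    im=bot.get_image(n);save(im,n+"0");print(n,[k for k in im], im["fx"],im["fy"],im["cx"],im["cy"]);print(np.array(im["camera_from_world"]))
    for t in NAMES:
        a=bot.place_of(t,im)[:2];b=bot.find_in(t,im)[:1]
        print(t,[(np.round(x["centre"],1),round(x["p"],2),pix2w(im,*x["centre"],Z.get(t,0))[:2]) for x in a],[(np.round(x["extent"]),round(x["p"],2)) for x in b])
E
```

```text
pics
{'t': 0.0, 'ee_pos': array([ 0.207, -0.615,  0.196]), 'tcp_rot': array([ 0.987,  0.162, -0.   , -0.001]), 'grip_width': 0.08554852566774808}
top ['frame', 'fx', 'fy', 'cx', 'cy', 'camera_from_world', 'shot'] 438.3233453412147 438.3233453412147 323.10303533190563 244.11685905135298
[[ 0.01  -0.999 -0.034 -0.094]
 [ 0.984  0.004  0.177 -0.469]
 [-0.177 -0.035  0.984 -0.884]
 [ 0.     0.     0.     1.   ]]
tool_rest [(array([246.2, 306.1]), 0.79, array([ 0.472, -0.051]))] [(array([286., 228., 337., 270.]), 0.61)]
side_mat [(array([275.5, 378.4]), 0.69, array([ 0.408, -0.209]))] [(array([351., 246., 411., 310.]), 0.96)]
dock [(array([277.8, 450.4]), 0.74, array([ 0.404, -0.363]))] [(array([435., 260., 472., 294.]), 0.58)]
syringe [(array([248.5, 296.4]), 0.86, array([ 0.459, -0.034]))] [(array([295., 222., 302., 270.]), 0.57)]
tweezers [(array([246.8, 320. ]), 0.58, array([ 0.463, -0.084]))] [(array([281., 223., 336., 273.]), 0.67)]
loupe [(array([250.9, 310.2]), 0.67, array([ 0.461, -0.061])), (array([278.6, 454.4]), 0.35, array([ 0.402, -0.371]))] [(array([306., 239., 322., 259.])
[... 1020 characters left out ...]
ay([255.2, 321.8]), 0.7, array([ 0.466, -0.045]))] [(array([292., 240., 355., 257.]), 0.8)]
tweezers [(array([245.6, 335.6]), 0.63, array([ 0.461, -0.092]))] [(array([308., 239., 369., 250.]), 0.67)]
loupe [(array([270.4, 326.1]), 0.66, array([ 0.469, -0.069]))] [(array([315., 259., 332., 275.]), 0.83)]
jar [(array([254.1, 257.6]), 0.77, array([ 0.619, -0.082]))] [(array([248., 229., 259., 261.]), 0.77)]
amber_tape [(array([367.2, 319.5]), 0.72, array([0.359, 0.18 ])), (array([222.3, 409.3]), 0.59, array([ 0.409, -0.366]))] [(array([297., 351., 339., 383.]), 0.77)]
microscope [(array([253.4, 260. ]), 0.38, array([ 0.617, -0.087]))] [(array([248., 227., 259., 259.]), 0.72)]
bench_supply [] []
```

View pics/top0.png

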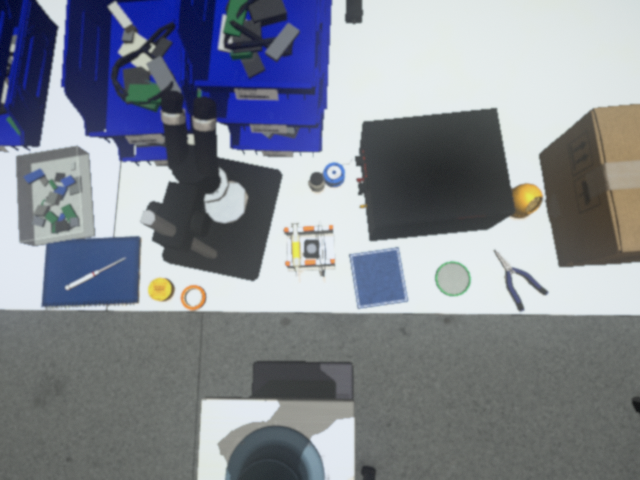

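View pics/scene0.png

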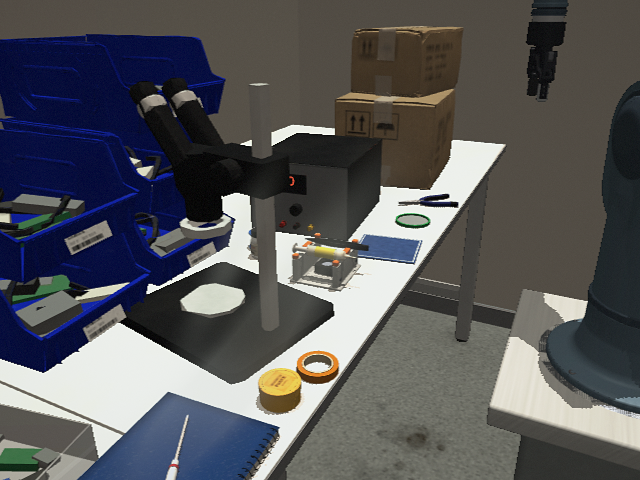

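Run:
```python
import cv2
f=cv2.imread("pics/top0.png")[150:310,270:480];cv2.imwrite("pics/top0c.png",cv2.resize(f,None,fx=3.7,fy=3.7,interpolation=cv2.INTER_CUBIC))
```

```text
(no output)
```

View pics/top0c.png

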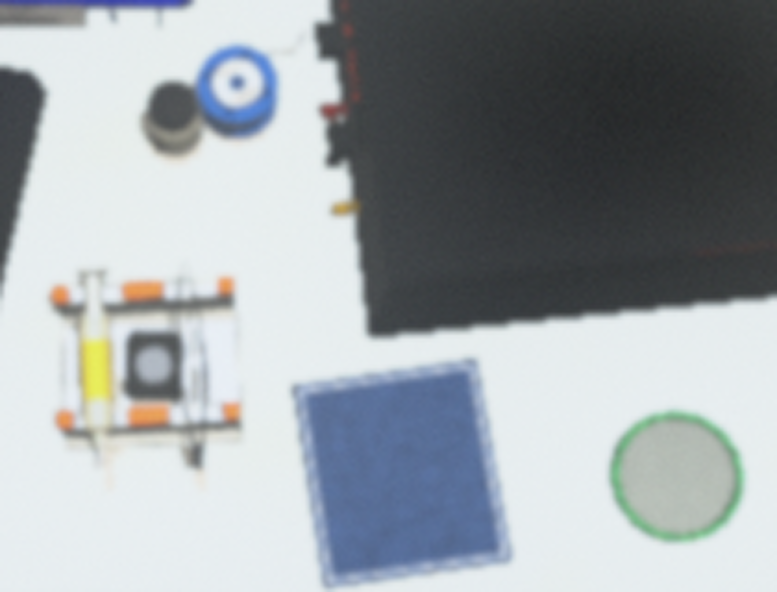

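```bash
cat > fit.py <<'E'
from h import *
from scipy.optimize import least_squares
np.set_printoptions(precision=4,suppress=True)
im=bot.get_image("top");f=im["frame"].astype(int);hsv=cv2.cvtColor(im["frame"],cv2.COLOR_RGB2HSV)
def mask(lo,hi,box):
    m=cv2.inRange(hsv,lo,hi);o=np.zeros_like(m);a,b,c,d=box;o[a:b,c:d]=m[a:b,c:d];return o
def comps(m,mn=4):
    n,l,s,c=cv2.connectedComponentsWithStats(m);return [(c[i][::-1],s[i,4]) for i in range(1,n) if s[i,4]>=mn]
def fit(local,pix,x0):
    def res(p):
        c,s=np.cos(p[2]),np.sin(p[2]);r=[]
        for (x,y,z),q in zip(local,pix): r+=list(np.array(w2pix(im,np.array([p[0]+c*x-s*y,p[1]+s*x+c*y,z])))-q)
        return r
    o=least_squares(res,x0);return o.x,np.abs(o.fun).max()
box=(215,285,275,345)
cs=comps(mask((3,110,120),(16,255,255),box));print("orange",cs)
def line(m,z,name):
    r,c=np.nonzero(m);P=np.array([pix2w(im,a,b,z)[:2] for a,b in zip(r,c)])
    mu=P.mean(0);u,s,v=np.linalg.svd(P-mu,full_matrices=False);d=v[0]*np.sign(v[0][0])
    t=(P-mu)@d;print(name,len(P),"mu",mu,"yaw from +x",np.arctan2(d[1],d[0]),"ends",mu+d*t.min(),mu+d*t.max())
line(mask((20,90,120),(34,255,255),(235,265,285,310)),.054,"yellow")
line(mask((0,0,0),(179,255,110),(225,278,318,328)),.05,"tweez dark")
m=mask((45,70,40),(85,255,255),(250,305,430,480));r,c=np.nonzero(m)
pts=np.array([pix2w(im,a,b,.006)[:2] for a,b in zip(r,c)],np.float32);print("dock",cv2.minEnclosingCircle(pts),cv2.fitEllipse(pts))
m=mask((95,60,40),(130,255,235),(240,315,345,415));r,c=np.nonzero(m)
pts=np.array([pix2w(im,a,b,.003)[:2] for a,b in zip(r,c)],np.float32);print("mat",cv2.minAreaRect(pts),pts.mean(0))
m=mask((0,0,0),(179,255,100),(236,262,302,322));r,c=np.nonzero(m)
pts=np.array([pix2w(im,a,b,.02)[:2] for a,b in zip(r,c)],np.float32);print("loupe",cv2.minAreaRect(pts),pts.mean(0))
m=mask((0,0,0),(179,255,70),(100,245,355,520));r,c=np.nonzero(m)
i=np.argsort(r)[-3:];print("supply lowest px",r[i],c[i])
if len(cs)==6:
    P=np.array([c for c,_ in cs]);cen=P.mean(0)
    # rest x -> world -y (right in image); rest y -> world +x (up)
    P=sorted(P.tolist(),key=lambda q:q[0]);up=sorted(P[:3],key=lambda q:q[1]);lo=sorted(P[3:],key=lambda q:q[1])
    loc=[(x,y,.05) for y in(.036,-.036) for x in(-.047,0,.047)]
    print("rest",fit(loc,up+lo,[.46,-.06,-1.57]))
E
python3 fit.py
```

```text
orange [(array([228.4571, 307.8857]), np.int32(35)), (array([227. , 330.5]), np.int32(6)), (array([229.6364, 285.9091]), np.int32(11)), (array([262.0465, 309.7907]), np.int32(43)), (array([260.875, 332.125]), np.int32(8)), (array([263.3636, 287.0909]), np.int32(11))]
yellow 123 mu [ 0.456  -0.0336] yaw from +x 0.07490795753851341 ends [ 0.4395 -0.0348] [ 0.472  -0.0324]fit.py:19: RuntimeWarning: Mean of empty slice.
  mu=P.mean(0);u,s,v=np.linalg.svd(P-mu,full_matrices=False);d=v[0]*np.sign(v[0][0])
  ret = ret.dtype.type(ret / rcount)
Traceback (most recent call last):
  File "fit.py", line 22, in <module>
    line(mask((0,0,0),(179,255,110),(225,278,318,328)),.05,"tweez dark")
    ~~~~^^^^^^^^^^^^^^^^^^^^^^^^^^^^^^^^^^^^^^^^^^^^^^^^^^^^^^^^^^^^^^^^
  File "fit.py", line 19, in line
    mu=P.mean(0);u,s,v=np.linalg.svd(P-mu,full_matrices=False);d=v[0]*np.sign(v[0][0])
                       ~~~~~~~~~~~~~^^^^^^^^^^^^^^^^^^^^^^^^^^
numpy.linalg.LinAlgError: 1-dimensional array given. Array must be at least two-dimensional
```

```bash
sed -i 's/^line(mask((0,0,0),(179,255,110).*/line(mask((0,0,0),(179,255,165),(239,258,317,328)),.05,"tweez dark")/' fit.py; python3 fit.py
python3 - <<'E'
import cv2,numpy as np
a=cv2.imread("pics/top0.png")[215:285,275:345];b=cv2.imread("pics/scene0.png")[225:295,285:375]
cv2.imwrite("pics/two.png",np.vstack([cv2.resize(np.hstack([a,b]),None,fx=5,fy=5,interpolation=cv2.INTER_NEAREST)]))
E
```

```text
orange [(array([228.4571, 307.8857]), np.int32(35)), (array([227. , 330.5]), np.int32(6)), (array([229.6364, 285.9091]), np.int32(11)), (array([262.    , 309.7143]), np.int32(42)), (array([261., 332.]), np.int32(9)), (array([263.3636, 287.0909]), np.int32(11))]
yellow 122 mu [ 0.4559 -0.0336] yaw from +x 0.061872767847503535 ends [ 0.4396 -0.0346] [ 0.4718 -0.0326]
tweez dark 39 mu [ 0.4574 -0.0792] yaw from +x 0.03986664463693727 ends [ 0.4407 -0.0799] [ 0.4767 -0.0785]
dock ((0.40263980627059937, -0.3669498562812805), 0.03656303510069847) ((0.4029410779476166, -0.3666604161262512), (0.07048667967319489, 0.07066022604703903), 155.83924865722656)
mat ((0.4047476053237915, -0.2077772617340088), (0.11279483884572983, 0.10293328016996384), 8.560190200805664) [ 0.4037 -0.2083]
loupe ((0.4637097716331482, -0.06360457837581635), (0.03278106078505516, 0.025942645967006683), 0.2793244421482086) [ 0.4614 -0.0642]
supply lowest px [237 237 238] [385 386 374]
rest (array([ 0.4657, -0.0608, -1.5107]), np.float64(0.23731007679958793))
```

View pics/two.png

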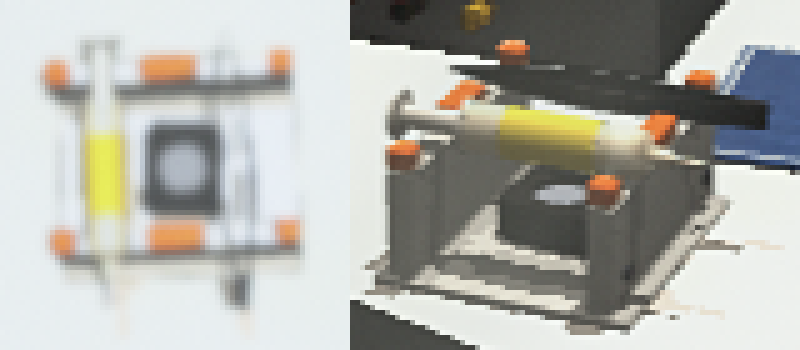

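Run:
```python
from h import *
np.set_printoptions(precision=4,suppress=True)
im=bot.get_image("top")
for n,r,c,z in[("tw back",225,320.2,.05),("tw front",275.5,322.8,.05),("syr flange",223,295,.054),("syr nozzle",276,297.8,.054),("barrel end",266.5,296.5,.054)]: print(n,pix2w(im,r,c,z)[:2])
im=bot.get_image("scene")
for n,r,c,z in[("tw back",238.6,305,.05),("tw front",247.5,369,.05),("syr flange",248,293,.054),("syr nozzle",257,356,.054)]: print(n,pix2w(im,r,c,z)[:2])
c=np.array([.4657,-.0608]);a=-1.5107;X=np.array([np.cos(a),np.sin(a)]);print(c-X*.027,c+X*.027)
```

```text
tw back [ 0.5088 -0.0841]
tw front [ 0.4023 -0.0906]
syr flange [ 0.5121 -0.0312]
syr nozzle [ 0.4005 -0.0394]
barrel end [ 0.4201 -0.0363]
tw back [ 0.5178 -0.0838]
tw front [ 0.4003 -0.0967]
syr flange [ 0.513  -0.0307]
syr nozzle [ 0.4025 -0.0435]
[ 0.4641 -0.0338] [ 0.4673 -0.0878]
```

>>> send_rows:
  increments:
    - {"translation":[0.252,0.526,-0.066],"twist":-0.245,"claw":0.045}
    - {"translation":[0.252,0.526,-0.066],"twist":-0.245,"claw":0.045}
    - {"translation":[0.252,0.526,-0.066],"twist":-0.245,"claw":0.045}
    - {"translation":[0.252,0.526,-0.066],"twist":-0.245,"claw":0.045}
    - {"translation":[0.252,0.526,-0.066],"twist":-0.245,"claw":0.045}
    - {"translation":[0.252,0.526,-0.066],"twist":-0.245,"claw":0.045}
    - {"translation":[0.252,0.526,-0.066],"twist":-0.245,"claw":0.045}
    - {"translation":[0.252,0.526,-0.066],"twist":-0.245,"claw":0.045}
    - {"translation":[0.252,0.526,-0.066],"twist":-0.245,"claw":0.045}
    - {"translation":[0.252,0.526,-0.066],"twist":-0.245,"claw":0.045}
    - {"translation":[0.252,0.526,-0.066],"twist":-0.245,"claw":0.045}
    - {"translation":[0.252,0.526,-0.066],"twist":-0.245,"claw":0.045}
    - {"translation":[0.252,0.526,-0.066],"twist":-0.245,"claw":0.045}
    - {"translation":[0.252,0.526,-0.066],"twist":-0.245,"claw":0.045}
    - {"translation":[0.252,0.526,-0.066],"twist":-0.245,"claw":0.045}
    - {"translation":[0.252,0.526,-0.066],"twist":-0.245,"claw":0.045}
    - {"translation":[0.252,0.526,-0.066],"twist":-0.245,"claw":0.045}
    - {"translation":[0.252,0.526,-0.066],"twist":-0.245,"claw":0.045}
  force: 25

```text
t: 4.1
ee_pos: [0.4591, -0.0911, 0.1319]
tcp_rot: [0.999, 0.039, 0.0, 0.0]
contact_force: [-0.3, 0.1, 1.0]
grip_width: 0.0451
grip_force: 0.0
```

Run:
```python
from h import *
im=bot.get_image("scene");save(im,"s1",(100,300,250,450),4)
```

```text
(no output)
```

View pics/s1.png

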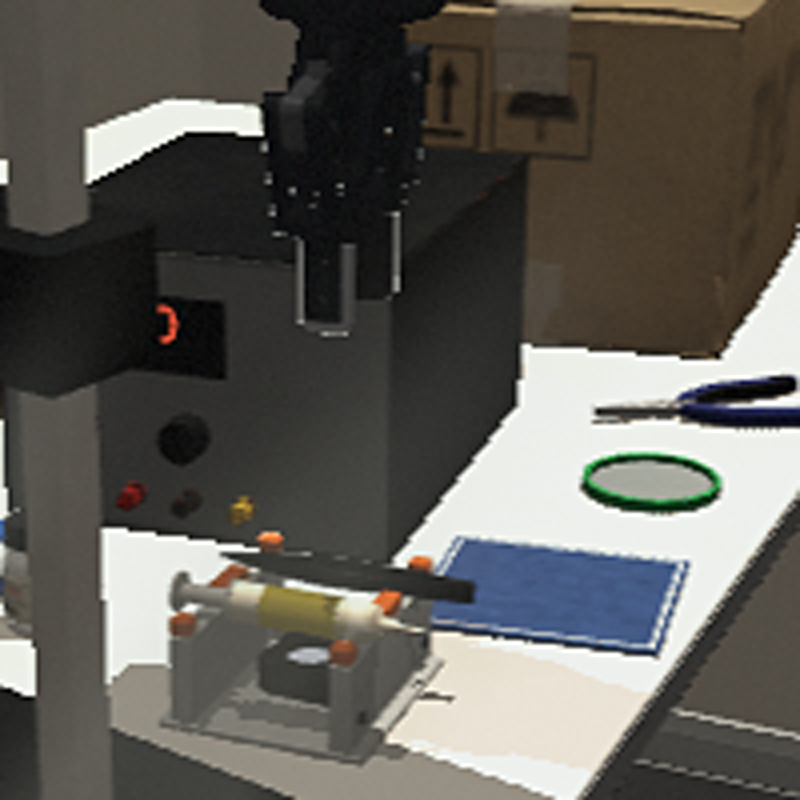

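>>> send_rows:
  increments:
    - {"translation":[0,0.001,-0.05],"twist":0,"claw":0.045}
    - {"translation":[0,0.001,-0.0865],"twist":0,"claw":0.045}
    - {"translation":[0,0.001,-0.0865],"twist":0,"claw":0.045}
    - {"translation":[0,0.001,-0.0865],"twist":0,"claw":0.045}
    - {"translation":[0,0.001,-0.0865],"twist":0,"claw":0.045}

```text
t: 4.65
ee_pos: [0.4616, -0.0893, 0.0473]
tcp_rot: [0.999, 0.04, 0.002, 0.0]
contact_force: [0.4, -0.1, -0.4]
grip_width: 0.0452
grip_force: 0.0
```

Run:
```python
from h import *
im=bot.get_image("scene");save(im,"s2",(200,300,280,400),6)
print(bot.observe()["ee_pos"])
```

```text
[ 0.46184374 -0.0894085   0.04761616]
```

View pics/s2.png

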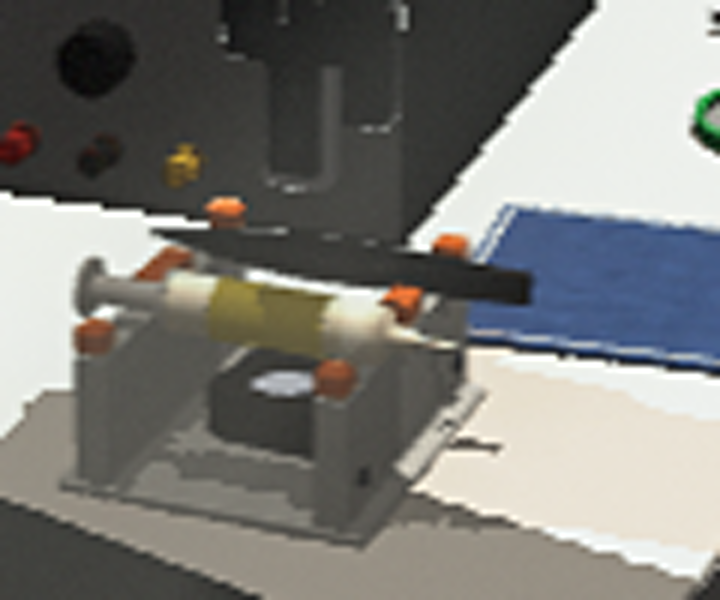

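Run:
```python
from h import *
s=bot.observe();print(s["t"],s["ee_pos"],s["joint_vel"])
im=bot.get_image("scene");save(im,"s3",(200,300,280,400),6)
for dy in(-.025,.025):
  for z in(0,.0075,.03):print(w2pix(im,s["ee_pos"]+[0,dy,z]))
print(w2pix(im,np.array([.459,-.089,.049])),w2pix(im,np.array([.46,-.09,.44])))
```

```text
4.7 [ 0.46184374 -0.0894085   0.04761616] [-0.00098957 -0.0059256  -0.00207251  0.00116105 -0.00041368 -0.00306581
 -0.00045982]
(np.float64(239.05036138740917), np.float64(340.51718370111223))
(np.float64(235.20413065550431), np.float64(340.5596720764587))
(np.float64(223.5253684486653), np.float64(340.6886845218406))
(np.float64(249.38873302099316), np.float64(328.6518985442656))
(np.float64(245.39973546440302), np.float64(328.65901324487464))
(np.float64(233.28079051315945), np.float64(328.68062836591747))
(np.float64(243.74827390208864), np.float64(336.09694763485345)) (np.float64(0.8188532357494012), np.float64(337.609566907131))
```

View pics/s3.png

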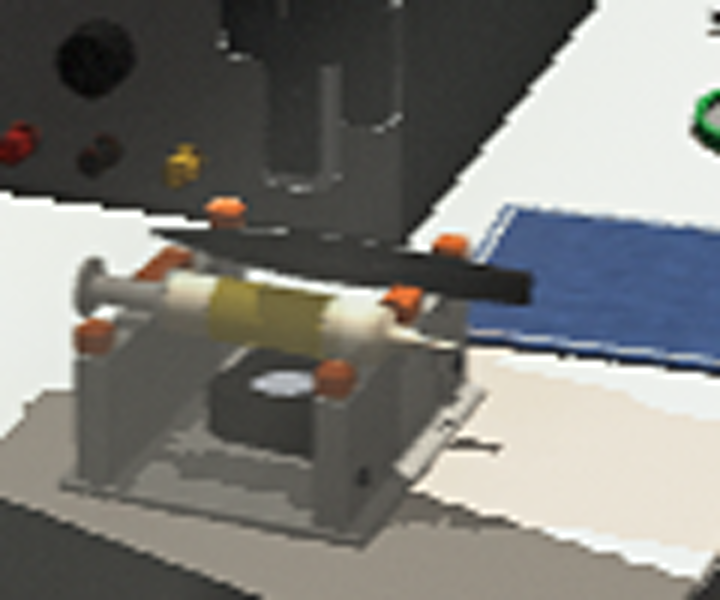

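>>> send_rows:
  increments:
    - {"translation":[0,0,0],"twist":0,"claw":0.0}
    - {"translation":[0,0,0],"twist":0,"claw":0.0}
    - {"translation":[0,0,0],"twist":0,"claw":0.0}
    - {"translation":[0,0,0],"twist":0,"claw":0.0}
    - {"translation":[0,0,0],"twist":0,"claw":0.0}
    - {"translation":[0,0,0],"twist":0,"claw":0.0}
  force: 25

```text
t: 5.35
ee_pos: [0.4593, -0.089, 0.0453]
tcp_rot: [0.999, 0.04, -0.0, -0.0]
contact_force: [-0.1, 0.5, -0.4]
grip_width: 0.0001
grip_force: 0.0
```

Run:
```python
from h import *
s=bot.observe();print(s["t"],s["ee_pos"],s["grip_width"],s["tcp_rot"])
im=bot.get_image("top");t=im["frame"][190:290,270:370].copy();print(w2pix(im,s["ee_pos"]),w2pix(im,s["ee_pos"]+[0,0,.028]))
im=bot.get_image("scene");print(w2pix(im,s["ee_pos"]));c=im["frame"][200:300,280:380]
cv2.imwrite("pics/b1.png",cv2.resize(np.hstack([t,c]),None,fx=4,fy=4,interpolation=cv2.INTER_CUBIC)[:,:,::-1])
```

```text
5.35 [ 0.45934666 -0.0889835   0.04530298] 0.00012219737596869915 [ 9.99203203e-01  3.99117891e-02 -8.53076559e-05 -3.55927017e-05]
(np.float64(248.5596798946055), np.float64(322.3801149676175)) (np.float64(246.25730768626394), np.float64(321.8921951263748))
(np.float64(245.64367314025233), np.float64(335.898903094978))
```

View pics/b1.png

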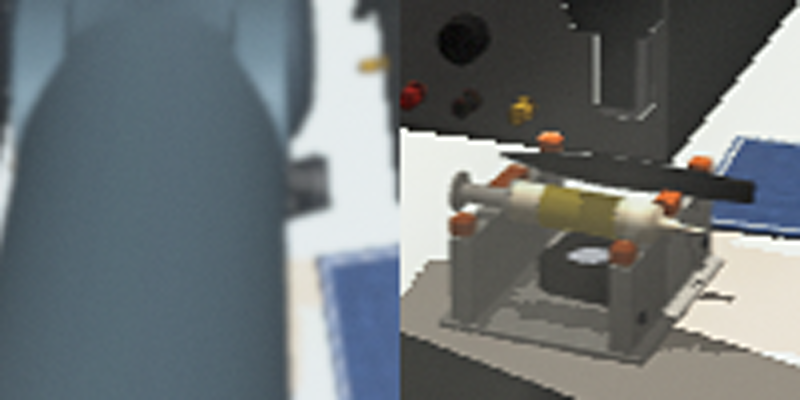

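>>> send_rows:
  increments:
    - {"translation":[0,0,0.01],"twist":0,"claw":0.045}
    - {"translation":[0,0,0.01],"twist":0,"claw":0.045}
    - {"translation":[0,0,0.01],"twist":0,"claw":0.045}
    - {"translation":[0,0,0],"twist":0,"claw":0.045}
    - {"translation":[0,0,-0.01],"twist":0,"claw":0.045}
    - {"translation":[0,0,-0.02],"twist":0,"claw":0.045}
    - {"translation":[0,0,-0.029],"twist":0,"claw":0.045}
    - {"translation":[0,0,-0.029],"twist":0,"claw":0.045}
    - {"translation":[0,0,-0.029],"twist":0,"claw":0.045}

```text
t: 6.35
ee_pos: [0.459, -0.0888, 0.0157]
tcp_rot: [0.999, 0.04, -0.001, -0.0]
contact_force: [-0.0, 0.1, 0.2]
grip_width: 0.0448
grip_force: 0.0
```

Run:
```python
from h import *
s=bot.observe();print(s["t"],s["ee_pos"],s["grip_width"])
im=bot.get_image("scene");save(im,"s4",(200,300,280,400),6)
```

```text
6.35 [ 0.45896222 -0.08884559  0.01574985] 0.044824243785945635
```

View pics/s4.png

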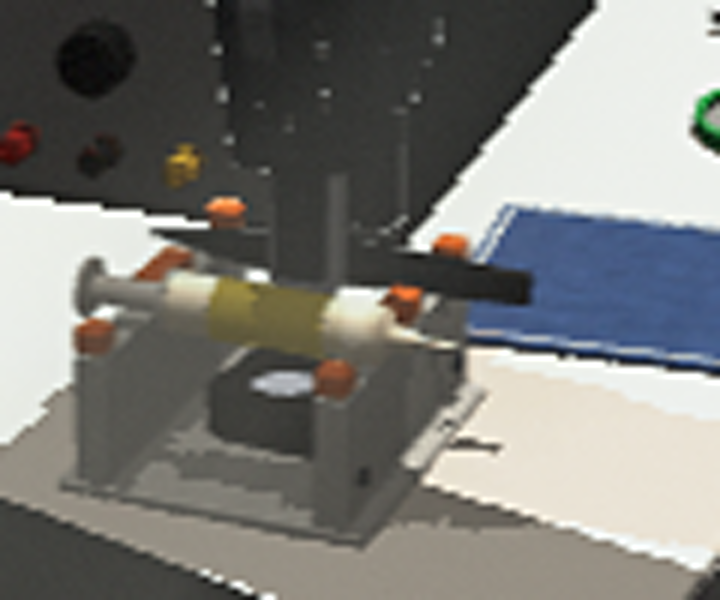

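>>> send_rows:
  increments:
    - {"translation":[0,0,0],"twist":0,"claw":0.0}
    - {"translation":[0,0,0],"twist":0,"claw":0.0}
    - {"translation":[0,0,0],"twist":0,"claw":0.0}
    - {"translation":[0,0,0],"twist":0,"claw":0.0}
    - {"translation":[0,0,0],"twist":0,"claw":0.0}
    - {"translation":[0,0,0],"twist":0,"claw":0.0}
  force: 25

```text
t: 7.0
ee_pos: [0.46, -0.0891, 0.0169]
tcp_rot: [0.999, 0.04, 0.0, 0.0]
contact_force: [-1.5, 0.1, 4.8]
grip_width: 0.0131
grip_force: 25.6
```

>>> send_rows:
  increments:
    - {"translation":[0,0,0.02],"twist":0,"claw":0.0}
    - {"translation":[0,0,0.05],"twist":0,"claw":0.0}
    - {"translation":[0,0,0.07],"twist":0,"claw":0.0}
    - {"translation":[0,0,0.07],"twist":0,"claw":0.0}
    - {"translation":[-0.015,-0.04,0.07],"twist":0.02,"claw":0.0}
    - {"translation":[-0.03,-0.08,0.07],"twist":0.04,"claw":0.0}
    - {"translation":[-0.045,-0.12,0.07],"twist":0.06,"claw":0.0}
    - {"translation":[-0.051,-0.1445,0.07],"twist":0.069,"claw":0.0}
    - {"translation":[-0.051,-0.1445,0.05],"twist":0.069,"claw":0.0}
    - {"translation":[-0.051,-0.1445,0.02],"twist":0.069,"claw":0.0}
    - {"translation":[-0.051,-0.1445,-0.005],"twist":0.069,"claw":0.0}
    - {"translation":[-0.051,-0.1445,-0.02],"twist":0.069,"claw":0.0}
    - {"translation":[-0.051,-0.1445,-0.02],"twist":0.069,"claw":0.0}
    - {"translation":[-0.051,-0.1445,-0.02],"twist":0.069,"claw":0.0}

```text
t: 8.4
ee_pos: [0.4075, -0.2329, -0.0045]
tcp_rot: [0.997, 0.074, -0.001, -0.001]
contact_force: [-0.6, -0.1, -0.6]
grip_width: 0.0127
grip_force: 25.0
```

Run:
```python
from h import *
s=bot.observe();print(s["t"],s["ee_pos"],s["grip_width"])
im=bot.get_image("scene");save(im,"s5",(190,290,320,440),6)
```

```text
8.4 [ 0.4075199  -0.2329411  -0.00450887] 0.012709673146739762
```

View pics/s5.png

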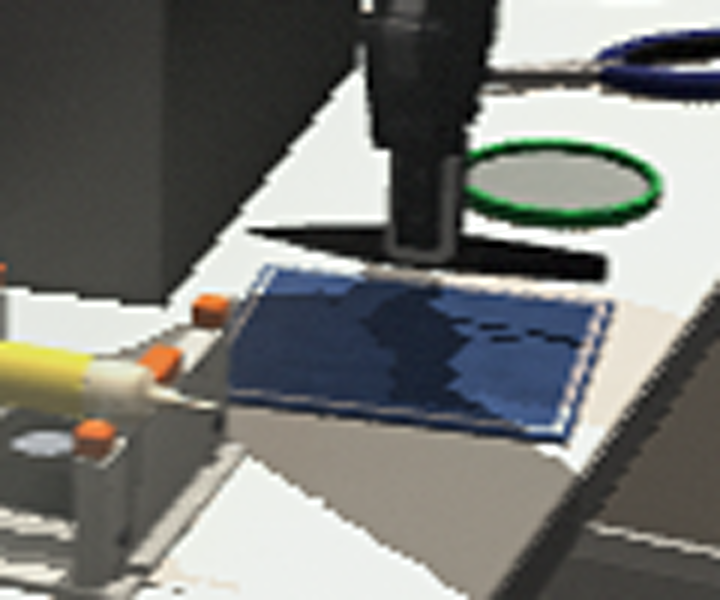

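>>> send_rows:
  increments:
    - {"translation":[0,0,-0.01],"twist":0,"claw":0.0}
    - {"translation":[0,0,-0.016],"twist":0,"claw":0.0}
    - {"translation":[0,0,-0.019],"twist":0,"claw":0.0}
    - {"translation":[0,0,-0.02],"twist":0,"claw":0.0}
    - {"translation":[0,0,-0.02],"twist":0,"claw":0.0}

```text
t: 8.95
ee_pos: [0.4084, -0.2335, -0.0237]
tcp_rot: [0.997, 0.074, -0.0, -0.0]
contact_force: [0.3, 1.0, -0.8]
grip_width: 0.0126
grip_force: 25.0
```

>>> send_rows:
  increments:
    - {"translation":[0,0,-0.001],"twist":0,"claw":0.0}
    - {"translation":[0,0,-0.001],"twist":0,"claw":0.0}
    - {"translation":[0,0,-0.001],"twist":0,"claw":0.03}
    - {"translation":[0,0,-0.001],"twist":0,"claw":0.03}
    - {"translation":[0,0,-0.001],"twist":0,"claw":0.03}
    - {"translation":[0,0,0.02],"twist":0,"claw":0.03}
    - {"translation":[0,0,0.06],"twist":0,"claw":0.03}
    - {"translation":[0,0,0.1045],"twist":0,"claw":0.045}
    - {"translation":[0,0,0.1045],"twist":0,"claw":0.045}

```text
t: 9.85
ee_pos: [0.4138, -0.2362, 0.0867]
tcp_rot: [0.997, 0.074, 0.006, 0.004]
contact_force: [1.0, -0.1, -0.0]
grip_width: 0.045
grip_force: 0.0
```

>>> send_rows:
  increments:
    - {"translation":[0.015,0.05,0],"twist":-0.02,"claw":0.045}
    - {"translation":[0.03,0.1,0],"twist":-0.04,"claw":0.045}
    - {"translation":[0.045,0.15,0],"twist":-0.06,"claw":0.045}
    - {"translation":[0.059,0.2005,0],"twist":-0.079,"claw":0.045}
    - {"translation":[0.059,0.2005,0],"twist":-0.079,"claw":0.045}
    - {"translation":[0.059,0.2005,0],"twist":-0.079,"claw":0.045}
    - {"translation":[0.059,0.2005,-0.03],"twist":-0.079,"claw":0.045}
    - {"translation":[0.059,0.2005,-0.05],"twist":-0.079,"claw":0.045}
    - {"translation":[0.059,0.2005,-0.0655],"twist":-0.079,"claw":0.045}
    - {"translation":[0.059,0.2005,-0.0655],"twist":-0.079,"claw":0.045}
    - {"translation":[0.059,0.2005,-0.0655],"twist":-0.079,"claw":0.045}

```text
t: 10.95
ee_pos: [0.4667, -0.0349, 0.015]
tcp_rot: [0.999, 0.034, -0.001, 0.0]
contact_force: [0.9, 0.1, 0.2]
grip_width: 0.0453
grip_force: 0.0
```

>>> send_rows:
  increments:
    - {"translation":[0,0,0],"twist":0,"claw":0.0}
    - {"translation":[0,0,0],"twist":0,"claw":0.0}
    - {"translation":[0,0,0],"twist":0,"claw":0.0}
    - {"translation":[0,0,0],"twist":0,"claw":0.0}
    - {"translation":[0,0,0],"twist":0,"claw":0.0}
    - {"translation":[0,0,0],"twist":0,"claw":0.0}
  force: 25

```text
t: 11.55
ee_pos: [0.4686, -0.0335, 0.0165]
tcp_rot: [0.999, 0.035, 0.001, 0.0]
contact_force: [-0.4, -1.8, 5.9]
grip_width: 0.0164
grip_force: 28.0
```

>>> send_rows:
  increments:
    - {"translation":[0,0,0.02],"twist":0,"claw":0.0}
    - {"translation":[0,0,0.05],"twist":0,"claw":0.0}
    - {"translation":[0,0,0.07],"twist":0,"claw":0.0}
    - {"translation":[0,0,0.07],"twist":0,"claw":0.0}
    - {"translation":[-0.015,-0.04,0.07],"twist":0.02,"claw":0.0}
    - {"translation":[-0.03,-0.08,0.07],"twist":0.04,"claw":0.0}
    - {"translation":[-0.045,-0.12,0.07],"twist":0.06,"claw":0.0}
    - {"translation":[-0.0565,-0.1475,0.07],"twist":0.079,"claw":0.0}
    - {"translation":[-0.0565,-0.1475,0.05],"twist":0.079,"claw":0.0}
    - {"translation":[-0.0565,-0.1475,0.02],"twist":0.079,"claw":0.0}
    - {"translation":[-0.0565,-0.1475,-0.005],"twist":0.079,"claw":0.0}
    - {"translation":[-0.0565,-0.1475,-0.025],"twist":0.079,"claw":0.0}
    - {"translation":[-0.0565,-0.1475,-0.035],"twist":0.079,"claw":0.0}
    - {"translation":[-0.0565,-0.1475,-0.0405],"twist":0.079,"claw":0.0}
    - {"translation":[-0.0565,-0.1475,-0.0405],"twist":0.079,"claw":0.0}

```text
t: 13.05
ee_pos: [0.4104, -0.1799, -0.0252]
tcp_rot: [0.997, 0.075, -0.001, -0.0]
contact_force: [-0.6, 0.9, 0.2]
grip_width: 0.0162
grip_force: 28.2
```

Run:
```python
from h import *
im=bot.get_image("scene");save(im,"s6",(190,290,300,420),6)
```

```text
(no output)
```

View pics/s6.png

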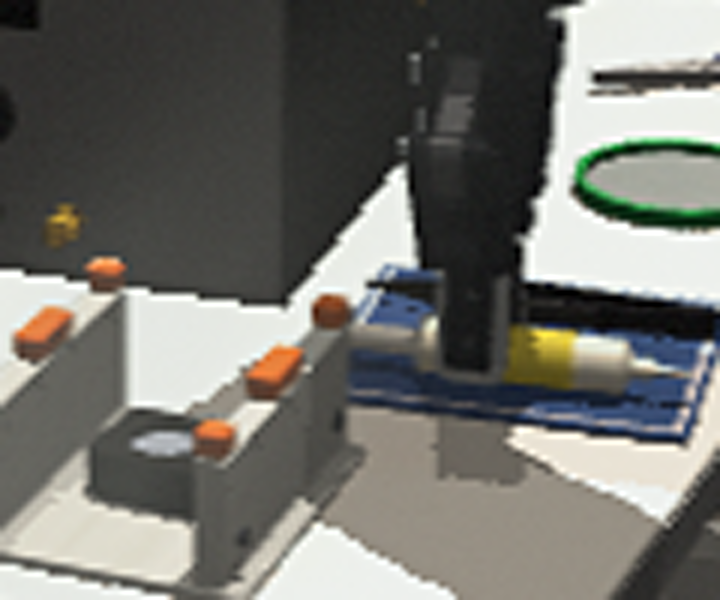

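>>> send_rows:
  increments:
    - {"translation":[0,0,-0.0005],"twist":0,"claw":0.0}
    - {"translation":[0,0,-0.0005],"twist":0,"claw":0.035}
    - {"translation":[0,0,-0.0005],"twist":0,"claw":0.035}
    - {"translation":[0,0,-0.0005],"twist":0,"claw":0.035}
    - {"translation":[0,0,0.02],"twist":0,"claw":0.035}
    - {"translation":[0,0,0.06],"twist":0,"claw":0.035}
    - {"translation":[0,0,0.106],"twist":0,"claw":0.06}
    - {"translation":[0,-0.05,0.106],"twist":0,"claw":0.06}
    - {"translation":[0,-0.1,0.106],"twist":0,"claw":0.06}
    - {"translation":[-0.0075,-0.15,0.106],"twist":0,"claw":0.06}
    - {"translation":[-0.0075,-0.187,0.106],"twist":0,"claw":0.06}
    - {"translation":[-0.0075,-0.187,0.106],"twist":0,"claw":0.06}
    - {"translation":[-0.0075,-0.187,0.106],"twist":0,"claw":0.06}

```text
t: 14.4
ee_pos: [0.4028, -0.3684, 0.0806]
tcp_rot: [0.997, 0.073, -0.0, -0.0]
contact_force: [-0.2, 1.0, -1.0]
grip_width: 0.0601
grip_force: 0.0
```

Run:
```python
from h import *
np.set_printoptions(precision=4,suppress=True)
s=bot.observe();print(s["ee_pos"])
im=bot.get_image("top");a=im["frame"][215:315,280:420]
hsv=cv2.cvtColor(im["frame"],cv2.COLOR_RGB2HSV)
m=cv2.inRange(hsv,(0,0,0),(179,255,120));o=np.zeros_like(m);o[237:259,300:324]=m[237:259,300:324]
k=cv2.morphologyEx(o,cv2.MORPH_CLOSE,np.ones((9,9)));r,c=np.nonzero(k)
pts=np.array([pix2w(im,x,y,.016)[:2] for x,y in zip(r,c)],np.float32);print("loupe top",cv2.minAreaRect(pts),pts.mean(0))
for t,z in(("loupe",.004),("tweezers",.003),("syringe",.003)):print(t,[(x["p"],pix2w(im,*x["centre"],z)[:2]) for x in bot.place_of(t,im)[:2]])
i2=bot.get_image("scene");b=i2["frame"][215:315,280:420]
for t,z in(("loupe",.004),("tweezers",.003),("syringe",.003)):print(t,[(x["p"],pix2w(i2,*x["centre"],z)[:2]) for x in bot.place_of(t,i2)[:2]])
cv2.imwrite("pics/c1.png",cv2.resize(np.vstack([a,b]),(420*1,600),interpolation=cv2.INTER_CUBIC)[:,:,::-1])
```

```text
[ 0.4028 -0.3684  0.0806]
loupe top ((0.4634492099285126, -0.06330843269824982), (0.02871176041662693, 0.03660955652594566), 85.8691635131836) [ 0.4634 -0.0633]
loupe [(0.5, array([ 0.4632, -0.0601]))]
tweezers [(0.52, array([ 0.4143, -0.2297]))]
syringe [(0.87, array([ 0.4022, -0.1765]))]
loupe [(0.73, array([ 0.4693, -0.0756]))]
tweezers []
syringe [(0.75, array([ 0.4072, -0.186 ]))]
```

View pics/c1.png

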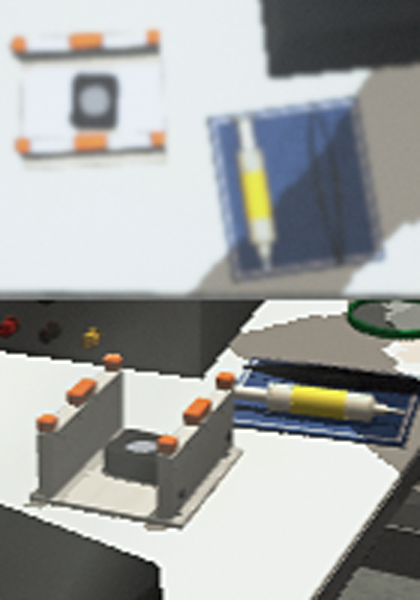

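>>> send_rows:
  increments:
    - {"translation":[0.0,0.05,0],"twist":-0.02,"claw":0.06}
    - {"translation":[0.0,0.1,0],"twist":-0.05,"claw":0.06}
    - {"translation":[0.01,0.15,0],"twist":-0.08,"claw":0.06}
    - {"translation":[0.025,0.195,0],"twist":-0.11,"claw":0.06}
    - {"translation":[0.04,0.24,0],"twist":-0.13,"claw":0.06}
    - {"translation":[0.055,0.285,0],"twist":-0.149,"claw":0.06}
    - {"translation":[0.06,0.304,0],"twist":-0.149,"claw":0.06}
    - {"translation":[0.06,0.304,0],"twist":-0.149,"claw":0.06}
    - {"translation":[0.06,0.304,-0.03],"twist":-0.149,"claw":0.06}
    - {"translation":[0.06,0.304,-0.06],"twist":-0.149,"claw":0.06}
    - {"translation":[0.06,0.304,-0.085],"twist":-0.149,"claw":0.06}
    - {"translation":[0.06,0.304,-0.1],"twist":-0.149,"claw":0.06}
    - {"translation":[0.06,0.304,-0.106],"twist":-0.149,"claw":0.06}
    - {"translation":[0.06,0.304,-0.106],"twist":-0.149,"claw":0.06}
    - {"translation":[0.06,0.304,-0.106],"twist":-0.149,"claw":0.06}

```text
t: 16.3
ee_pos: [0.4641, -0.0642, -0.0245]
tcp_rot: [1.0, -0.001, 0.001, 0.0]
contact_force: [-0.8, -0.2, 0.8]
grip_width: 0.0602
grip_force: 0.0
```

>>> send_rows:
  increments:
    - {"translation":[0,0,0],"twist":0,"claw":0.01}
    - {"translation":[0,0,0],"twist":0,"claw":0.01}
    - {"translation":[0,0,0],"twist":0,"claw":0.01}
    - {"translation":[0,0,0],"twist":0,"claw":0.01}
    - {"translation":[0,0,0],"twist":0,"claw":0.01}
    - {"translation":[0,0,0],"twist":0,"claw":0.01}
  force: 30

```text
t: 16.9
ee_pos: [0.4647, -0.0639, -0.024]
tcp_rot: [1.0, -0.0, 0.001, 0.0]
contact_force: [-0.0, -1.4, 6.1]
grip_width: 0.0333
grip_force: 31.0
```

>>> send_rows:
  increments:
    - {"translation":[0,0,0.02],"twist":0,"claw":0.01}
    - {"translation":[0,0,0.06],"twist":0,"claw":0.01}
    - {"translation":[0,0,0.1],"twist":0,"claw":0.01}
    - {"translation":[0,0,0.1],"twist":0,"claw":0.01}
    - {"translation":[-0.015,-0.04,0.1],"twist":0,"claw":0.01}
    - {"translation":[-0.03,-0.08,0.1],"twist":0,"claw":0.01}
    - {"translation":[-0.045,-0.12,0.1],"twist":0,"claw":0.01}
    - {"translation":[-0.06,-0.16,0.1],"twist":0,"claw":0.01}
    - {"translation":[-0.06,-0.2,0.1],"twist":0,"claw":0.01}
    - {"translation":[-0.06,-0.24,0.1],"twist":0,"claw":0.01}
    - {"translation":[-0.06,-0.28,0.1],"twist":0,"claw":0.01}
    - {"translation":[-0.06,-0.3035,0.1],"twist":0,"claw":0.01}
    - {"translation":[-0.06,-0.3035,0.1],"twist":0,"claw":0.01}
    - {"translation":[-0.06,-0.3035,0.06],"twist":0,"claw":0.01}
    - {"translation":[-0.06,-0.3035,0.02],"twist":0,"claw":0.01}
    - {"translation":[-0.06,-0.3035,0.015],"twist":0,"claw":0.01}
    - {"translation":[-0.06,-0.3035,0.015],"twist":0,"claw":0.01}
    - {"translation":[-0.06,-0.3035,0.015],"twist":0,"claw":0.01}

```text
t: 18.7
ee_pos: [0.4048, -0.3672, -0.0088]
tcp_rot: [1.0, 0.0, 0.001, 0.001]
contact_force: [-0.1, -0.4, 0.1]
grip_width: 0.0333
grip_force: 30.3
```

Run:
```python
from h import *
im=bot.get_image("scene");a=im["frame"][180:255,355:455]
im=bot.get_image("top");b=im["frame"][230:305,400:500]
cv2.imwrite("pics/d1.png",cv2.resize(np.hstack([a,b]),(800,300),interpolation=cv2.INTER_CUBIC)[:,:,::-1])
```

```text
(no output)
```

View pics/d1.png

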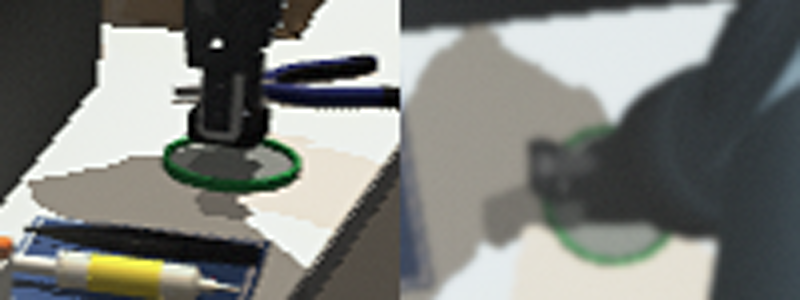

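>>> send_rows:
  increments:
    - {"translation":[0,0,-0.008],"twist":0,"claw":0.01}
    - {"translation":[0,0,-0.013],"twist":0,"claw":0.01}
    - {"translation":[0,0,-0.015],"twist":0,"claw":0.01}
    - {"translation":[0,0,-0.015],"twist":0,"claw":0.01}

```text
t: 19.2
ee_pos: [0.4031, -0.3669, -0.0249]
tcp_rot: [1.0, -0.0, -0.0, -0.0]
contact_force: [-2.2, 1.0, 2.7]
grip_width: 0.0331
grip_force: 30.7
```

>>> send_rows:
  increments:
    - {"translation":[0,0,-0.015],"twist":0,"claw":0.038}
    - {"translation":[0,0,-0.015],"twist":0,"claw":0.038}
    - {"translation":[0,0,-0.015],"twist":0,"claw":0.038}
    - {"translation":[0,0,-0.01],"twist":0,"claw":0.038}
    - {"translation":[0,0,0.0],"twist":0,"claw":0.038}
    - {"translation":[0,0,0.02],"twist":0,"claw":0.038}
    - {"translation":[0,0,0.05],"twist":0,"claw":0.035}
    - {"translation":[0,0,0.09],"twist":0,"claw":0.035}
    - {"translation":[0,0,0.09],"twist":0,"claw":0.035}

```text
t: 20.1
ee_pos: [0.4075, -0.3703, 0.0698]
tcp_rot: [1.0, -0.0, 0.004, 0.004]
contact_force: [1.4, -0.8, 0.2]
grip_width: 0.0347
grip_force: 0.0
```

>>> send_rows:
  increments:
    - {"translation":[0,0.05,0],"twist":0.05,"claw":0.04}
    - {"translation":[0,0.1,0],"twist":0.1,"claw":0.04}
    - {"translation":[0.005,0.15,0],"twist":0.149,"claw":0.04}
    - {"translation":[0.0075,0.1865,0],"twist":0.149,"claw":0.04}
    - {"translation":[0.0075,0.1865,0],"twist":0.149,"claw":0.04}
    - {"translation":[0.0075,0.1865,0],"twist":0.149,"claw":0.04}

```text
t: 20.7
ee_pos: [0.4107, -0.1796, 0.0642]
tcp_rot: [0.997, 0.076, -0.0, -0.0]
contact_force: [1.2, -0.3, 0.8]
grip_width: 0.0399
grip_force: 0.0
```

Run:
```python
from h import *
np.set_printoptions(precision=4,suppress=True)
for n in("top","scene"):
    im=bot.get_image(n)
    for t,z in(("loupe",.003),("dock",0),("syringe",.003),("tweezers",.003)):
        print(n,t,[(round(x["p"],2),pix2w(im,*x["centre"],z)[:2]) for x in bot.place_of(t,im)[:2]])
    if n=="scene":
        hsv=cv2.cvtColor(im["frame"],cv2.COLOR_RGB2HSV)[195:245,380:445]
        for row in range(5,40,2): print("".join("G" if 45<h<85 and s>80 else "#" if v<80 else "+" if v<140 else "." for h,s,v in hsv[row].tolist()))
```

```text
top loupe [(0.89, array([ 0.402 , -0.3682]))]
top dock [(0.71, array([ 0.4016, -0.3679]))]
top syringe []
top tweezers []
scene loupe [(0.6, array([ 0.411 , -0.3735]))]
scene dock [(0.62, array([ 0.4   , -0.3679]))]
scene syringe [(0.62, array([ 0.4051, -0.1962]))]
scene tweezers [(0.81, array([ 0.4152, -0.2405]))]
#########..............................++.++#########+++++.......
#####+.............###############################+++++++++++++++
#####+..................+###+++++.++++..+########################
#####...........................................+++##############
####.............................................................
.................................................................
.........................##########++............................
.....................GGG####+......+######+......................
.................GGGG#####################GGGGG..................
................GG+...####################+..+GGG................
................GG....#############G######+.....GG...............
...............+#GGGGG+#################+......GGG...............
.................+#GGGGGGGGGG...++###G+..GGGGGGGG+...............
.....................++#GGGGGGGGGGGGGGGGGGGGG#+..................
...................................+.+...........................
................................................................+
...............................................................##
..............................................................+##
```

>>> send_rows:
  increments:
    - {"translation":[0,0,-0.04],"twist":0,"claw":0.04}
    - {"translation":[0,0,-0.07],"twist":0,"claw":0.04}
    - {"translation":[0,0,-0.085],"twist":0,"claw":0.04}
    - {"translation":[0,0,-0.09],"twist":0,"claw":0.04}
    - {"translation":[0,0,-0.09],"twist":0,"claw":0.04}
    - {"translation":[0,0,-0.09],"twist":0,"claw":0.0}
    - {"translation":[0,0,-0.09],"twist":0,"claw":0.0}
    - {"translation":[0,0,-0.09],"twist":0,"claw":0.0}
    - {"translation":[0,0,-0.09],"twist":0,"claw":0.0}
    - {"translation":[0,0,-0.09],"twist":0,"claw":0.0}
    - {"translation":[0,0,-0.09],"twist":0,"claw":0.0}
  force: 25

```text
t: 22.3
ee_pos: [0.4123, -0.1811, -0.024]
tcp_rot: [0.997, 0.074, 0.001, 0.001]
contact_force: [-0.2, 0.8, 6.2]
grip_width: 0.0163
grip_force: 27.6
```

>>> send_rows:
  increments:
    - {"translation":[0,0,0.02],"twist":0,"claw":0.0}
    - {"translation":[0,0,0.06],"twist":0,"claw":0.0}
    - {"translation":[0,0,0.1],"twist":0,"claw":0.0}
    - {"translation":[0,0,0.1105],"twist":0,"claw":0.0}
    - {"translation":[0.015,0.04,0.1105],"twist":-0.02,"claw":0.0}
    - {"translation":[0.03,0.08,0.1105],"twist":-0.04,"claw":0.0}
    - {"translation":[0.045,0.12,0.1105],"twist":-0.06,"claw":0.0}
    - {"translation":[0.0565,0.1475,0.1105],"twist":-0.079,"claw":0.0}
    - {"translation":[0.0565,0.1475,0.1105],"twist":-0.079,"claw":0.0}
    - {"translation":[0.0565,0.1475,0.1105],"twist":-0.079,"claw":0.0}
    - {"translation":[0.0565,0.1475,0.08],"twist":-0.079,"claw":0.0}
    - {"translation":[0.0565,0.1475,0.06],"twist":-0.079,"claw":0.0}
    - {"translation":[0.0565,0.1475,0.05],"twist":-0.079,"claw":0.0}
    - {"translation":[0.0565,0.1475,0.045],"twist":-0.079,"claw":0.0}
    - {"translation":[0.0565,0.1475,0.0415],"twist":-0.079,"claw":0.0}
    - {"translation":[0.0565,0.1475,0.0415],"twist":-0.079,"claw":0.0}
    - {"translation":[0.0565,0.1475,0.0415],"twist":-0.079,"claw":0.0}

```text
t: 24.0
ee_pos: [0.4685, -0.0334, 0.0172]
tcp_rot: [0.999, 0.035, 0.001, 0.0]
contact_force: [0.2, -0.3, -0.7]
grip_width: 0.0162
grip_force: 26.8
```

Run:
```python
from h import *
im=bot.get_image("scene");hsv=cv2.cvtColor(im["frame"],cv2.COLOR_RGB2HSV)
b=cv2.imread("pics/scene0.png");h0=cv2.cvtColor(b,cv2.COLOR_BGR2HSV)
for h in(h0,hsv):
    m=cv2.inRange(h[225:285,280:380],(20,90,90),(34,255,255));r,c=np.nonzero(m);print(len(r),r.mean()+225,c.mean()+280,c.min()+280,c.max()+280)
```

```text
165 248.0060606060606 322.6 308 335
101 252.56435643564356 327.35643564356434 321 334
```

>>> send_rows:
  increments:
    - {"translation":[0,0,-0.0005],"twist":0,"claw":0.0}
    - {"translation":[0,0,-0.0005],"twist":0,"claw":0.04}
    - {"translation":[0,0,-0.0005],"twist":0,"claw":0.04}
    - {"translation":[0,0,-0.0005],"twist":0,"claw":0.04}
    - {"translation":[0,0,0.02],"twist":0,"claw":0.04}
    - {"translation":[0,0,0.05],"twist":0,"claw":0.04}
    - {"translation":[0,0,0.0685],"twist":0,"claw":0.04}
    - {"translation":[0,0,0.0685],"twist":0,"claw":0.04}
    - {"translation":[-0.015,-0.05,0.0685],"twist":0.02,"claw":0.04}
    - {"translation":[-0.03,-0.1,0.0685],"twist":0.04,"claw":0.04}
    - {"translation":[-0.045,-0.15,0.0685],"twist":0.06,"claw":0.04}
    - {"translation":[-0.059,-0.2005,0.0685],"twist":0.079,"claw":0.04}
    - {"translation":[-0.059,-0.2005,0.0685],"twist":0.079,"claw":0.04}
    - {"translation":[-0.059,-0.2005,0.0685],"twist":0.079,"claw":0.04}

```text
t: 25.45
ee_pos: [0.4066, -0.2356, 0.0838]
tcp_rot: [0.997, 0.071, -0.001, -0.0]
contact_force: [0.1, 0.2, 0.6]
grip_width: 0.04
grip_force: 0.0
```

Run:
```python
from h import *
im=bot.get_image("scene");hsv=cv2.cvtColor(im["frame"],cv2.COLOR_RGB2HSV)
b=cv2.imread("pics/scene0.png");h0=cv2.cvtColor(b,cv2.COLOR_BGR2HSV)
for h in(h0,hsv):
    m=cv2.inRange(h[225:285,280:380],(20,90,90),(34,255,255));r,c=np.nonzero(m);print(len(r),r.mean()+225,c.mean()+280,c.min()+280,c.max()+280,np.polyfit(c,r,1)[0])
```

```text
165 248.0060606060606 322.6 308 335 0.7791628661193875
160 248.7625 322.35 308 334 0.8149029206314286
```

>>> send_rows:
  increments:
    - {"translation":[0,0,-0.04],"twist":0,"claw":0.04}
    - {"translation":[0,0,-0.08],"twist":0,"claw":0.04}
    - {"translation":[0,0,-0.1],"twist":0,"claw":0.04}
    - {"translation":[0,0,-0.109],"twist":0,"claw":0.04}
    - {"translation":[0,0,-0.109],"twist":0,"claw":0.04}
    - {"translation":[0,0,-0.109],"twist":0,"claw":0.0}
    - {"translation":[0,0,-0.109],"twist":0,"claw":0.0}
    - {"translation":[0,0,-0.109],"twist":0,"claw":0.0}
    - {"translation":[0,0,-0.109],"twist":0,"claw":0.0}
    - {"translation":[0,0,-0.109],"twist":0,"claw":0.0}
    - {"translation":[0,0,-0.109],"twist":0,"claw":0.0}
  force: 25

```text
t: 26.6
ee_pos: [0.4101, -0.234, -0.0228]
tcp_rot: [0.997, 0.074, 0.001, 0.001]
contact_force: [-0.6, 0.3, 7.1]
grip_width: 0.0125
grip_force: 25.3
```

>>> send_rows:
  increments:
    - {"translation":[0,0,0.02],"twist":0,"claw":0.0}
    - {"translation":[0,0,0.06],"twist":0,"claw":0.0}
    - {"translation":[0,0,0.1],"twist":0,"claw":0.0}
    - {"translation":[0,0,0.1105],"twist":0,"claw":0.0}
    - {"translation":[0.015,0.04,0.1105],"twist":-0.02,"claw":0.0}
    - {"translation":[0.03,0.08,0.1105],"twist":-0.04,"claw":0.0}
    - {"translation":[0.045,0.12,0.1105],"twist":-0.06,"claw":0.0}
    - {"translation":[0.051,0.1445,0.1105],"twist":-0.069,"claw":0.0}
    - {"translation":[0.051,0.1445,0.1105],"twist":-0.069,"claw":0.0}
    - {"translation":[0.051,0.1445,0.1105],"twist":-0.069,"claw":0.0}
    - {"translation":[0.051,0.1445,0.08],"twist":-0.069,"claw":0.0}
    - {"translation":[0.051,0.1445,0.06],"twist":-0.069,"claw":0.0}
    - {"translation":[0.051,0.1445,0.05],"twist":-0.069,"claw":0.0}
    - {"translation":[0.051,0.1445,0.045],"twist":-0.069,"claw":0.0}
    - {"translation":[0.051,0.1445,0.0415],"twist":-0.069,"claw":0.0}
    - {"translation":[0.051,0.1445,0.0415],"twist":-0.069,"claw":0.0}
    - {"translation":[0.051,0.1445,0.0415],"twist":-0.069,"claw":0.0}

```text
t: 28.3
ee_pos: [0.4605, -0.0898, 0.0184]
tcp_rot: [0.999, 0.04, 0.001, 0.0]
contact_force: [-0.4, 0.7, 3.2]
grip_width: 0.0121
grip_force: 36.5
```

>>> send_rows:
  increments:
    - {"translation":[0,0,0],"twist":0,"claw":0.035}
    - {"translation":[0,0,0],"twist":0,"claw":0.035}
    - {"translation":[0,0,0],"twist":0,"claw":0.035}
    - {"translation":[0,0,0.02],"twist":0,"claw":0.035}
    - {"translation":[0,0,0.06],"twist":0,"claw":0.035}
    - {"translation":[0,0,0.1],"twist":0,"claw":0.035}
    - {"translation":[0,0,0.12],"twist":0,"claw":0.035}
    - {"translation":[-0.02,-0.04,0.12],"twist":0,"claw":0.035}
    - {"translation":[-0.05,-0.08,0.12],"twist":0,"claw":0.035}
    - {"translation":[-0.07,-0.12,0.12],"twist":0,"claw":0.035}
    - {"translation":[-0.09,-0.165,0.12],"twist":0,"claw":0.035}
    - {"translation":[-0.1,-0.21,0.12],"twist":0,"claw":0.035}
    - {"translation":[-0.11,-0.26,0.12],"twist":0,"claw":0.035}
    - {"translation":[-0.13,-0.31,0.12],"twist":0,"claw":0.035}
    - {"translation":[-0.15,-0.36,0.12],"twist":0,"claw":0.035}
    - {"translation":[-0.17,-0.41,0.12],"twist":0,"claw":0.035}
    - {"translation":[-0.17,-0.41,0.12],"twist":0,"claw":0.035}
    - {"translation":[-0.17,-0.41,0.12],"twist":0,"claw":0.035}

```text
t: 30.1
ee_pos: [0.2869, -0.5016, 0.137]
tcp_rot: [0.999, 0.037, -0.001, 0.0]
contact_force: [1.0, 0.2, -0.1]
grip_width: 0.0348
grip_force: 0.0
```

Run:
```python
from h import *
a=bot.get_image("top");b=bot.get_image("scene")
A0=cv2.imread("pics/top0.png")[...,::-1];B0=cv2.imread("pics/scene0.png")[...,::-1]
cut=lambda f,r,c:cv2.resize(np.ascontiguousarray(f[r:r+75,c:c+100]),(400,300),interpolation=cv2.INTER_CUBIC)
C=np.vstack([np.hstack([cut(A0,212,265),cut(a["frame"],212,265)]),np.hstack([cut(b["frame"],220,285),cv2.resize(np.ascontiguousarray(a["frame"][160:310,290:490]),(400,300))])])
cv2.imwrite("pics/fin.png",C[:,:,::-1])
g=lambda f:cv2.cvtColor(np.ascontiguousarray(f),cv2.COLOR_RGB2GRAY).astype(int)
d=np.abs(g(A0)-g(a["frame"]))[20:310,:]>60;n,l,s,c=cv2.connectedComponentsWithStats(d.astype(np.uint8));print([list(map(int,x)) for x in s[1:] if x[4]>15])
```

```text
[[303, 219, 17, 20, 245], [443, 249, 18, 19, 242], [441, 264, 68, 26, 979]]
```

View pics/fin.png

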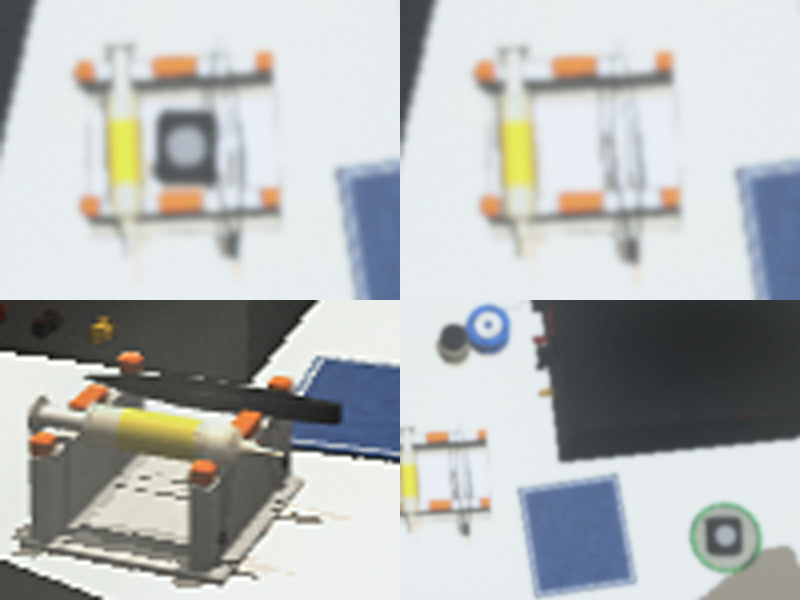

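```bash
python3 -c "
from plant import bot
print(bot.close_job())"
```

```text
the job is handed in; nothing more can be done
None
```

The job is handed in: the loupe lies flat in the dock, and the syringe and tweezers are back in their grooves, matching the start pictures to within a pixel or two. The one doubt is a slip of mine: I commanded the gripper 15 mm too low for 0.3 s while releasing the loupe, and I don't know how hard it pressed on the dock.

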